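# Lift the lidded crucible off the cooling block with the tongs and hold it up

### The arm

A 6-joint arm with a two-finger parallel gripper is mounted at the origin on the work surface. World frame = base frame: x ahead of the robot, y to its left, z up, the work surface at z = 0. Lengths are in m, angles in degrees, forces in N, time in s.
With the tool pointing down it reaches from about 0.35 to 0.725 m from the base axis. Payload 6 kg.
Tool frame: the origin (TCP) lies on the centre line of the jaws, within the pads' length; the fingertips stand 14 mm ahead of it and the grasp point (between the pads) lies 5 mm behind it (arm.finger_overhang is the distance from the TCP to the fingertips, in m); y points along the fingers, x is the direction in which the jaws open and shut, and the axes are right-handed (so a half turn about y gives the same grasp; the last joint's range is limited). The gripper opens to 85 mm and grips with 20 to 120 N. Pads are 22 mm wide; open, the fingers measure 114 mm over their backs; the gripper's body (76 mm by 85 mm) begins 54 mm behind the grasp point. The pads swing forward as they close: fully open they stand 13 mm farther back than shut.
Start: joints at [96.125, 2.303, 4.859, 0, -92.561, -19.12], TCP at [0.135, 0.585, 0.245] pointing down, gripper open.
Joint ranges: [-146.85, 146.85], [-73.84, 115.35], [-62.03, 85.46], [-188.31, 113.3], [-161.28, -10.13], [-171.36, 171.36]. Speed limits (degrees/s): [147.25, 147.25, 172.46, 180, 180, 180].

### API

Orientations are given as a 3x3 rotation matrix whose columns are the frame's x, y, z axes.
In Python, from rig import arm gives the robot as it stands.
- The arm moves only by the shell command python3 -m crank 'ROWS' [OPENING]. ROWS is JSON, a list of rows, each a list of 2 entries, a list of its own where there are three numbers: the shift along the world's x, y, z in m, then the turn about the world's z in units of 6 degrees (1.0 is 6 degrees). A call has exactly 10 rows; each row shifts and turns the pose as measured when the row begins; what a row does not reach is not made up. A row lasts 1/10 s, in which the tool goes at most 50 mm and 8.59 degrees, less where a joint would pass 70% of its speed; a pose out of reach is approached as far as the arm can. A call is refused whole if a number of a shift passes 0.05 or a number of a turn 1, either way. A call with a gripper value outside its range is refused whole. OPENING is the closure in counts, from 0 (fully open) to 255 (shut), set as the call begins (- or left out, the last holds). The fingers move at their own pace and stop on an object; the grip force is fixed at half the most. Time passes only in rows, so rows that do not move let the fingers close, or fill a call up. It gives the time, the measured TCP pose, the force and the opening at its end, in the units of the state.
- arm.observe(): the state, without advancing time (a new reading comes with each control period).
- arm.read_camera(name): name is "scene" or "side" or "wrist"; returns (picture, depth): 420x560x3 uint8, red, green, blue; 420x560 float32, m along the optical axis (not along the pixel's ray), 0 where there is no reading.
- arm.calibration(name): a dict with "camera_matrix" (3x3 intrinsics, pixels), "k1" (the pictures are not rectified: a ray, as slopes to the right and down, at radius r is drawn at 1 + k1 r^2 times it, then the intrinsics apply), "cam_to_world" (4x4, takes a point from camera to world coordinates). Camera axes: x right, y up, looking along -z (the intrinsics and any distortion apply to the point x, -y, -z); pixel columns grow to the right and rows downward; lengths in m; the calibration is good to about 2 mm. A picture is of the moment at which its call begins: read the wrist's pose just before it. calibration takes no time and is no camera call; for the wrist camera it gives the pose at the moment of the call.
- arm.job_done(): hands the job in, once; it reports no verdict.
The state is a dict: "t": time; "q": joint angles; "joint_velocities": joint speeds; "effort": joint torques, N m; "tcp_pos": TCP position; "tcp_rot": TCP orientation; "wrist_force": force on the tool from outside, world axes, zero at the start; "moment": the same for the moment, N m; "grip_width": finger opening in m.
Only numpy, scipy, OpenCV 4.12 (cv2) and the standard library are available. Lean on these libraries where they do the work, as an engineer would, in place of code of your own. Each camera call takes 0.05 s, during which the arm holds its last target. There are 200 camera calls.

### The job

Pick up the sprung steel tongs from their rest, close their jaws round the small lidded porcelain crucible (the one with a ball knob on its lid) where it stands on the steel cooling block, and lift it upright until its foot is at least 10 cm above the block. Touch the crucible with the tongs only, and do not push about or knock over the two other pots on the block. Finish while still holding the crucible up in the tongs, steady, with nothing else carrying it.

Things in the scene. Friction and masses are not known exactly. Their poses are not given: they have to be found in the camera images.
- tongs_grip (a point): Steel tongs, 220 mm long, 90 g, lying level on the rest: two strips on edge, 18 mm tall. Point: grip centre, between the black rubber finger patches, half-way up the strips (33 mm above the bench on the rest), within 10 mm of the balance point. x points level to the jaws, y across the arms, z up. Sprung open, 56 mm wide outside here; 43 mm when closed on a 30 mm item.
- tongs_jaws (a point): Midway between the jaws, half-way up: 105 mm ahead of tongs_grip, same height. Each jaw is a shallow upright V, 26 mm long, 18 mm tall, fitting a 30 mm cylinder centred here. Sprung open, the gap is 60 mm (51 mm at the front corners) and the jaw end 75 mm wide outside; each 1 mm of squeeze in width at tongs_grip narrows it 2.2 mm. The arms end 16 mm ahead of this point.
- tongs_left (a joint): Closing angle of the left arm (the right mirrors it), rad: 0 sprung open, about 0.08 closed on the crucible, 0.12 stop with nothing in the jaws. Squeezing at tongs_grip takes about 6 N to begin and 9 N at 43 mm width, so a gripper held at about 50 mm carries the tongs with their jaws still open.
- rest: Fixed white rest for the tongs; origin on the bench straight below tongs_grip at the start, x along the tongs. Two cross bars, 24 mm high with 7 mm end stops, lie 50 mm behind and 55 mm ahead of the origin (68 and 100 mm long, 12 mm wide), joined by a low strip 28 mm wide. Between the bars, beside the arms, the bench is free for fingers.
- crucible_center (a point): White porcelain crucible, one piece with its lid: a 30 mm cylinder 40 mm tall, a 34 mm lid disc from 40 to 44 mm, a ball knob of 13 mm on top, 56 mm tall in all, 32 to 59 g. This point is on its axis 28 mm above its foot; z is its upward axis. It stands upright in one of three places on the block.
- tall_pot_center (a point): Other pot, to be left alone: white porcelain, 30 mm cylinder with a flat 33 mm cap, 78 mm tall. Point on its axis, 39 mm above its foot. Stands on the block.
- cup_pot_center (a point): Other pot, to be left alone: white porcelain open cup, 42 mm wide at the rim, 32 mm tall. Point on its axis, 16 mm above its foot. Stands on the block.
- block: Fixed dark steel cooling block, 120 (x) by 300 (y) by 20 mm tall. Origin at the centre of its underside, on the bench. The three pots stand in a row along its y, 95 mm apart, the middle one near its centre. The side that faces -x of the block, towards the robot, is free for tongs coming along +x of the block.
Mind the look-alikes: they are no part of the job. What is shaped like the part that bears tongs_grip but green is not meant. Leave any black look-alike of the part that bears crucible_center alone.

How it is judged (in metres and radians):
On the way, in this order (a step that is already met when the one before it is completed fails the run):
1. the tongs are lifted off their rest in the gripper (height (world z) of tongs_grip above 0.048 m and contact force between the fingers and tongs above 1 N and contact force between tongs and rest below 0.05 N), for 0.2 s.
2. the tongs are closed on the crucible where it stands on the block (contact force between each of crucible, the fingers and tongs above 1 N and horizontal distance between crucible_center and tongs_jaws below 0.012 m and value of joint tongs_left above 0.06 rad and height (world z) of crucible_center below 0.055 m), for 0.1 s.
At the end, for the whole second after the job is handed in: Crucible gripped in the tongs' jaws and touched by nothing else, its middle within 25 mm of theirs; tongs in the fingers, clear of block and rest; crucible foot 95 mm or more above the block, tilt under 0.4 rad, slower than 30 mm/s; the other pots upright, within 20 mm of their starts (height (world z) of crucible_center above 0.143 m and angle between crucible_center's own z axis and vertical below 0.4 rad and contact force between each of crucible, the fingers and tongs above 1 N and distance between crucible_center and tongs_jaws below 0.025 m and contact force between crucible and the arm below 0.05 N and contact force between crucible and the fingers below 0.05 N and contact force between each of crucible, tongs and block below 0.05 N and contact force between tongs and rest below 0.05 N and linear speed of crucible below 0.03 m/s and not (distance of tall_pot_center from where it was at the start of the episode above 0.02 m) and not (angle between tall_pot_center's own z axis and vertical above 0.35 rad) and not (distance of cup_pot_center from where it was at the start of the episode above 0.02 m) and not (angle between cup_pot_center's own z axis and vertical above 0.35 rad)); the arm keeps its last pose, push and grip.
It fails at once if the robot touches the crucible itself (contact force between crucible and the fingers above 0.3 N or contact force between crucible and the arm above 0.3 N).
It fails at once if another pot on the block is pushed more than 20 mm or knocked over (distance of any of tall_pot_center, cup_pot_center from where it was at the start of the episode above 0.02 m or angle between any of tall_pot_center, cup_pot_center's own z axis and vertical above 0.35 rad).
It also fails if it takes over 45 s, if anything falls off the work surface, if the arm or the gripper's body presses on something with over 40 N, if the wrist force passes 120 N, or if a joint passes its speed limit or range.

## Working session

There is one attempt and no reset: what is moved stays moved. The work goes in short steps, Python scripts to look and compute and a shell command to move; the robot and the scene stay as the last step left them, time stands still between calls to the robot, and variables do not carry over. Pictures are saved under pics/ and viewed, about 8 in all and at most 12, crops included, and the job is handed in when it is done.

```bash
ls; mkdir -p pics
cat > h.py <<'E'
import numpy as np, cv2
from rig import arm
def snap(name,fn=None):
    cal=arm.calibration(name); p,d=arm.read_camera(name)
    if fn: cv2.imwrite(fn,p[:,:,::-1])
    return p,d,cal
def cloud(d,cal):
    K=np.array(cal["camera_matrix"]);h,w=d.shape
    v,u=np.mgrid[0:h,0:w].astype(float)
    pts=np.stack([u,v],-1).reshape(-1,1,2)
    n=cv2.undistortPoints(pts,K,np.array([cal["k1"],0,0,0.])).reshape(h,w,2)
    P=np.stack([n[...,0]*d,-n[...,1]*d,-d,np.ones_like(d)],-1)
    W=P@np.array(cal["cam_to_world"]).T
    W[d==0]=np.nan
    return W[...,:3]
E
python3 - <<'E'
from h import *
import pickle
D={}
for n in ("scene","side"):
    p,d,c=snap(n); D[n]=(p,d,c); print(n,np.array(c["cam_to_world"])[:3,3])
    cv2.imwrite(f"pics/{n}0.png",p[:,:,::-1])
pickle.dump(D,open("D.pkl","wb"))
s=arm.observe();print(s["t"],s["tcp_pos"],s["tcp_rot"],s["grip_width"])
E
```

```text
pics
scene [1.15015703 0.78996588 0.75681732]
side [-0.27527348 -0.74837888  0.66398443]
0.1 [0.13477087 0.58439114 0.24437179] [[-2.24851337e-01 -2.41361380e-04  9.74393051e-01]
 [-9.74391754e-01 -1.59469102e-03 -2.24851433e-01]
 [ 1.60812630e-03 -9.99998699e-01  1.23387870e-04]] 0.08530530011863786
```

View pics/scene0.png

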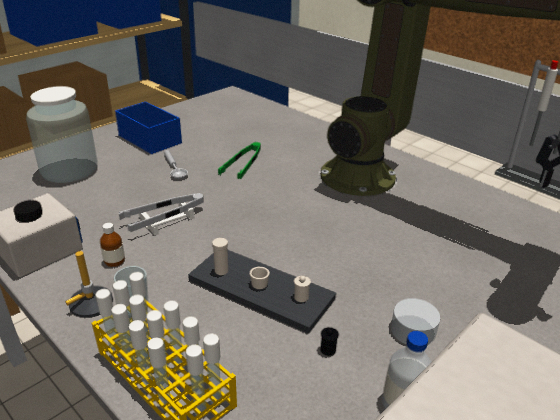

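View pics/side0.png

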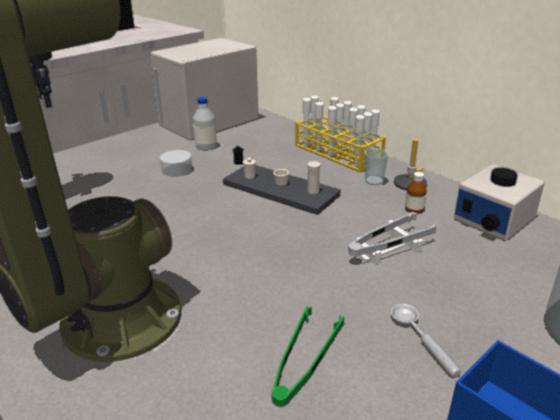

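The scene picture shows the steel tongs on the white rest at (162,212). The crucible with the ball knob is at (302,288), the cup at (260,278) and the tall pot at (220,256). Look-alikes are the green tongs at (240,158), the black crucible off the block at (329,341), and the spoon at (175,165). I choose the steel tongs and the white knobbed crucible at the block's end. The side picture agrees: tongs (392,238), crucible (250,168).

Run:
```python
from h import *
import pickle
D=pickle.load(open("D.pkl","rb"))
box={"scene":dict(tongs=(112,182,212,238),blk=(185,230,340,328),cru=(290,272,314,303),cup=(247,265,273,292),tall=(210,236,231,277)),
"side":dict(tongs=(343,208,440,266),blk=(218,160,342,212),cru=(242,155,259,180),cup=(272,168,291,187),tall=(305,160,323,195))}
for n,(p,d,c) in D.items():
    W=cloud(d,c); print(n,"cam valid",(d>0).mean())
    for k,(a,b,e,f) in box[n].items():
        X=W[b:f,a:e].reshape(-1,3);X=X[~np.isnan(X[:,0])]
        if k=="tongs": X=X[(X[:,2]>.034)&(X[:,2]<.06)]
        elif k=="blk": X=X[(X[:,2]>.012)&(X[:,2]<.026)]
        else: X=X[X[:,2]>.028]
        if k in("tongs","blk"):
            r=cv2.minAreaRect(X[:,:2].astype(np.float32)*1000); print(k,len(X),"z",np.percentile(X[:,2],[5,50,95]).round(4),r)
        else:
            zt=X[:,2].max(); print(k,len(X),"ztop",zt.round(4),"xy",X[:,:2].min(0).round(4),X[:,:2].max(0).round(4), X[:,:2].mean(0).round(4))
    for k in("tongs",):
        a,b,e,f=box[n][k];cv2.imwrite(f"pics/{n}_crop.png",cv2.resize(p[b-10:f+10,a-10:e+10,::-1],None,fx=5,fy=5))
    X=W.reshape(-1,3);
    a,b,e,f=box[n]["tongs"];X=W[b:f,a:e].reshape(-1,3);X=X[(X[:,2]>.034)&(X[:,2]<.06)]
    np.save(f"t_{n}.npy",X)
# top-down map of combined tongs
im=np.zeros((600,760,3),np.uint8)
A=np.vstack([np.load("t_scene.npy"),np.load("t_side.npy")]);m=A[:,:2].min(0);print(m,A[:,:2].max(0))
for n,col in(("scene",(0,255,0)),("side",(0,0,255))):
    for x in np.load(f"t_{n}.npy"):
        u=((x[:2]-m)*2400+20).astype(int); cv2.circle(im,(int(u[1]),int(u[0])),2,col,-1)
cv2.imwrite("pics/map.png",im)
```

```text
scene cam valid 0.9888690476190476
tongs 588 z [0.0347 0.0395 0.0436] ((546.1214599609375, -198.00743103027344), (77.7095947265625, 216.90333557128906), 79.4214096069336)
blk 4610 z [0.0162 0.0196 0.0221] ((556.943115234375, 168.404296875), (126.0727767944336, 302.3682556152344), 13.238826751708984)
cru 320 ztop 0.077 xy [0.51   0.2402] [0.5445 0.2755] [0.5324 0.2631]
cup 319 ztop 0.0549 xy [0.5401 0.1471] [0.582  0.1897] [0.5614 0.1693]
tall 465 ztop 0.1015 xy [0.5713 0.0611] [0.6076 0.0949] [0.5949 0.0846]
side cam valid 0.9960246598639456
tongs 701 z [0.0347 0.0401 0.0434] ((545.0562744140625, -197.9659881591797), (75.02144622802734, 219.45281982421875), 77.83546447753906)
blk 2244 z [0.0149 0.0201 0.0225] ((550.5451049804688, 191.11367797851562), (135.3537139892578, 356.5772399902344), 11.360884666442871)
cru 186 ztop 0.0776 xy [0.51   0.2373] [0.5411 0.2727] [0.5211 0.2502]
cup 188 ztop 0.054 xy [0.5396 0.1452] [0.5828 0.1903] [0.5581 0.1643]
tall 347 ztop 0.1015 xy [0.5723 0.0568] [0.6039 0.094 ] [0.5826 0.0701]
[ 0.43684    -0.25680927] [ 0.65809717 -0.14982907]
```

View pics/map.png

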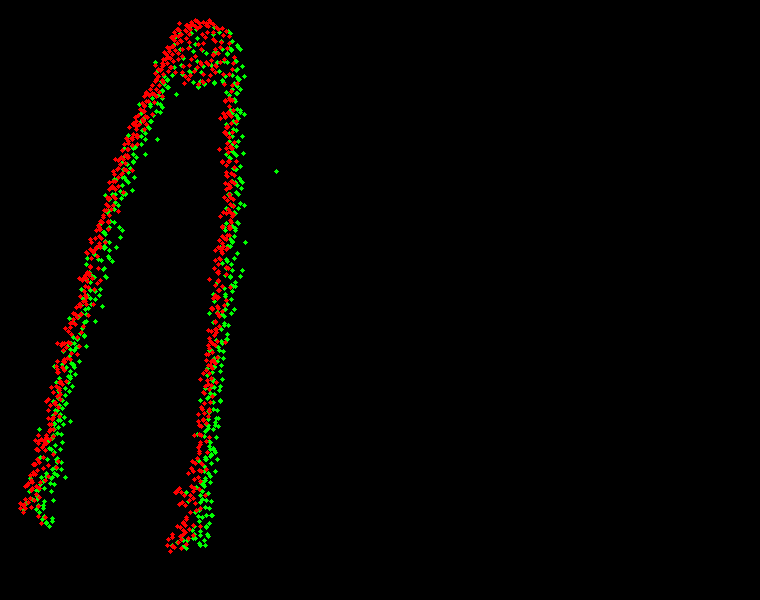

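View pics/scene_crop.png

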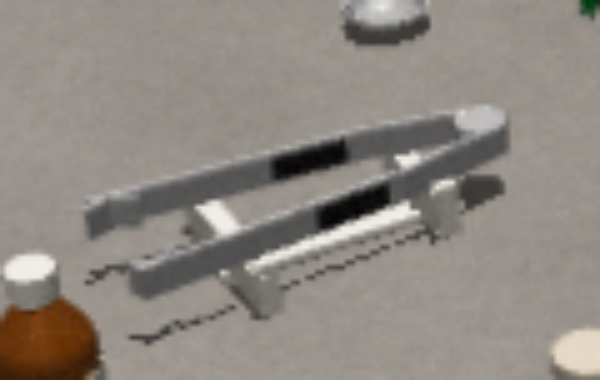

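The map gives the tongs heading as about -11°, with the hinge towards the robot and the grip near (0.535,-0.196). The tip end and hinge agree with the 220 mm length. The pots are 95 mm apart, so the block's yaw is about 19°. The crucible is near (0.526,0.256), and its top at z 0.077 fits 0.076. I'll move above the tongs and check with the wrist camera.

```bash
python3 -m crank '[[[0.022,-0.0433,0],0.03],[[0.022,-0.0433,0],0.03],[[0.022,-0.0433,0],0.03],[[0.022,-0.0433,0],0.03],[[0.022,-0.0433,0],0.03],[[0.022,-0.0433,0],0.03],[[0.022,-0.0433,0],0.03],[[0.022,-0.0433,0],0.03],[[0.022,-0.0433,0],0.03],[[0.022,-0.0433,0],0.03]]' 0; python3 -m crank '[[[0.022,-0.0433,0],0],[[0.022,-0.0433,0],0],[[0.022,-0.0433,0],0],[[0.022,-0.0433,0],0],[[0.022,-0.0433,0],0],[[0.022,-0.0433,0],0],[[0.022,-0.0433,0],0],[[0.022,-0.0433,0],0],[[0,0,0],0],[[0,0,0],0]]'
python3 - <<'E'
from h import *
s=arm.observe();print(s["tcp_pos"],s["tcp_rot"].round(3) if hasattr(s["tcp_rot"],'round') else s["tcp_rot"],arm.finger_overhang)
p,d,c=snap("wrist","pics/w1.png"); W=cloud(d,c)
np.savez("w1.npz",p=p,W=W)
ok=~np.isnan(W[...,2]); tong=ok&(W[...,2]>.034)&(W[...,2]<.06)
X=W[tong]; print(len(X),cv2.minAreaRect(X[:,:2].astype(np.float32)*1000))
dark=tong&(p.max(-1)<60)
Y=W[dark];print(len(Y),Y.mean(0) if len(Y) else 0)
if len(Y): print(cv2.minAreaRect(Y[:,:2].astype(np.float32)*1000))
E
```

```text
t: 1.1
tcp_pos: [0.3542, 0.1392, 0.235]
tcp_rot: [[-0.182, -0.001, 0.983], [-0.983, -0.013, -0.182], [0.013, -1.0, 0.002]]
wrist_force: [1.9, 0.8, 0.1]
grip_width: 0.0853
t: 2.1
tcp_pos: [0.5307, -0.2256, 0.2288]
tcp_rot: [[-0.189, -0.006, 0.982], [-0.982, -0.008, -0.189], [0.009, -1.0, -0.005]]
wrist_force: [0.5, 1.2, 0.9]
grip_width: 0.0853
[ 0.5307324  -0.22560164  0.22883341] [[-0.189 -0.006  0.982]
 [-0.982 -0.008 -0.189]
 [ 0.009 -1.    -0.005]] 0.014
3214 ((544.6683349609375, -201.8940887451172), (73.73506927490234, 217.97793579101562), 79.77964782714844)
157 [ 0.56718196 -0.18114129  0.03621268]
((555.73388671875, -206.7191162109375), (65.30467224121094, 193.29017639160156), 82.10588073730469)
```

View pics/w1.png

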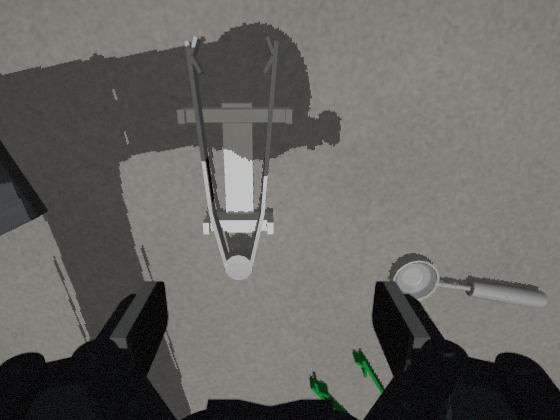

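The wrist view shows the tongs with hinge at (238,267), jaw ends at (191,42) and (276,42), rear bar at (238,226) and front bar at (235,116). The tongs sit ahead of the open fingers.

Run:
```python
from h import *
z=np.load("w1.npz");W=z["W"]
def at(u,v,r=2):
    return np.nanmedian(W[v-r:v+r+1,u-r:u+r+1].reshape(-1,3),0)
for n,u,v in(("hinge",238,267),("fbarL",182,117),("fbarR",288,117),("rbarL",208,228),("rbarR",270,227),("strip",238,180)): print(n,at(u,v).round(4))
ok=(W[...,2]>.034)&(W[...,2]<.06); X=W[ok][:,:2]
for h in np.radians([-8,-9,-10,-11,-12,-13]):
    a=np.array([np.cos(h),np.sin(h)]);b=np.array([-a[1],a[0]])
    s=X@a;t=X@b;s0=s.max()-.121
    out=[]
    for lo,hi in((-.09,-.06),(-.06,-.03),(-.03,0),(0,.03),(.03,.06),(.06,.09)):
        q=t[(s-s0>lo)&(s-s0<hi)];out.append(((q.min()+q.max())/2*1000).round(1))
    g=a*s0+b*np.median(out)/1000
    print(np.degrees(h).round(),out,g.round(4),(s.max()-s.min()).round(4))
```

```text
hinge [ 0.4515 -0.1823  0.042 ]
fbarL [ 0.5986 -0.1641  0.0305]
fbarR [ 0.581  -0.2549  0.0309]
rbarL [ 0.492  -0.1609  0.0303]
rbarR [ 0.4821 -0.2199  0.0308]
strip [ 0.5275 -0.1964  0.0056]
-8.0 [np.float64(-119.0), np.float64(-120.8), np.float64(-121.8), np.float64(-123.4), np.float64(-124.8), np.float64(-126.3)] [ 0.534  -0.1989] 0.2189
-9.0 [np.float64(-109.8), np.float64(-111.2), np.float64(-112.1), np.float64(-113.2), np.float64(-114.0), np.float64(-115.0)] [ 0.5336 -0.1986] 0.2185
-10.0 [np.float64(-101.1), np.float64(-101.9), np.float64(-102.4), np.float64(-102.9), np.float64(-103.3), np.float64(-103.7)] [ 0.5332 -0.1983] 0.2181
-11.0 [np.float64(-92.4), np.float64(-92.7), np.float64(-92.6), np.float64(-92.7), np.float64(-92.5), np.float64(-92.3)] [ 0.5336 -0.198 ] 0.2184
-12.0 [np.float64(-83.7), np.float64(-83.2), np.float64(-82.6), np.float64(-82.4), np.float64(-81.5), np.float64(-81.0)] [ 0.5341 -0.1979] 0.2188
-13.0 [np.float64(-74.9), np.float64(-73.8), np.float64(-72.7), np.float64(-72.0), np.float64(-70.6), np.float64(-69.6)] [ 0.5346 -0.1977] 0.2192
```

Grip centre is (0.535,-0.1985) at heading -11°. The rest bars independently give (0.536,-0.1995), and tool x already lies across the tongs. Descending in two stages.

```bash
python3 -m crank '[[[0.001,0.007,-0.018],0],[[0.001,0.007,-0.018],0],[[0.001,0.007,-0.018],0],[[0.001,0.006,-0.018],0],[[0,0,-0.018],0],[[0,0,-0.018],0],[[0,0,-0.012],0],[[0,0,0],0],[[0,0,0],0],[[0,0,0],0]]'
```

```text
t: 3.15
tcp_pos: [0.5338, -0.1866, 0.1117]
tcp_rot: [[-0.173, 0.007, 0.985], [-0.985, -0.007, -0.173], [0.006, -1.0, 0.008]]
wrist_force: [-0.2, -0.1, -0.2]
grip_width: 0.0852
```

```bash
python3 -m crank '[[[0,-0.004,-0.005],-0.1],[[0,-0.004,-0.01],0],[[0,-0.003,-0.01],0],[[0,0,-0.01],0],[[0,0,-0.01],0],[[0,0,-0.01],0],[[0,0,0],0],[[0,0,0],0],[[0,0,0],0],[[0,0,0],0]]'
```

```text
t: 4.15
tcp_pos: [0.534, -0.1991, 0.0528]
tcp_rot: [[-0.186, 0.008, 0.983], [-0.983, -0.008, -0.185], [0.006, -1.0, 0.009]]
wrist_force: [0.7, 0.4, 0.3]
grip_width: 0.0855
```

```bash
python3 -m crank '[[[0.001,0,-0.008],0],[[0,0,-0.008],0],[[0,0,-0.008],0],[[0,0,0],0],[[0,0,0],0],[[0,0,0],0],[[0,0,0],0],[[0,0,0],0],[[0,0,0],0],[[0,0,0],0]]'; python3 -m crank '[[[0,0,0],0],[[0,0,0],0],[[0,0,0],0],[[0,0,0],0],[[0,0,0],0],[[0,0,0],0],[[0,0,0],0],[[0,0,0],0],[[0,0,0],0],[[0,0,0],0]]' 100
```

```text
t: 5.15
tcp_pos: [0.5358, -0.1991, 0.028]
tcp_rot: [[-0.185, 0.01, 0.983], [-0.983, -0.008, -0.185], [0.006, -1.0, 0.011]]
wrist_force: [-0.3, 0.2, 0.5]
grip_width: 0.0852
t: 6.15
tcp_pos: [0.5366, -0.1993, 0.0292]
tcp_rot: [[-0.185, 0.012, 0.983], [-0.983, -0.009, -0.185], [0.006, -1.0, 0.014]]
wrist_force: [-0.1, -0.2, 1.3]
grip_width: 0.0519
```

```bash
python3 -m crank '[[[0,0,0.003],0],[[0,0,0.005],0],[[0,0,0.006],0],[[0,0,0.01],0],[[0,0,0.01],0],[[0,0,0.01],0],[[0,0,0.01],0],[[0,0,0.01],0],[[0,0,0],0],[[0,0,0],0]]'
python3 - <<'E'
from h import *
p,d,c=snap("wrist","pics/w2.png")
E
```

```text
t: 7.15
tcp_pos: [0.5362, -0.1991, 0.0995]
tcp_rot: [[-0.185, 0.013, 0.983], [-0.983, -0.008, -0.185], [0.005, -1.0, 0.014]]
wrist_force: [-0.2, -0.7, -1.4]
grip_width: 0.052
```

View pics/w2.png

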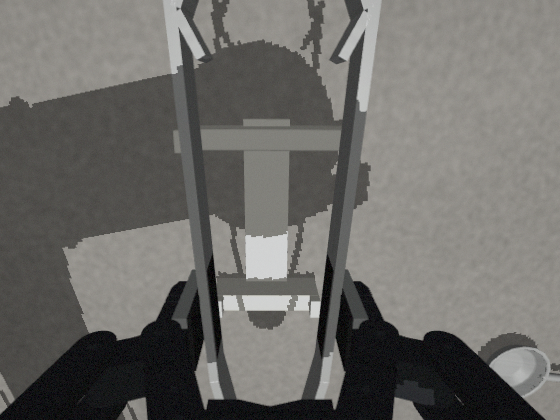

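The tongs hang clear of the rest in the fingers. The open jaws are visible at (190,35) and (355,35), centred between the fingers. Next I measure where the jaws sit relative to the TCP and refine the crucible position.

```bash
cat > jaws.py <<'E'
from h import *
def jaws():
    s=arm.observe();T=np.array(s["tcp_pos"]);R=np.array(s["tcp_rot"])
    p,d,c=snap("wrist");W=cloud(d,c)
    h=np.arctan2(R[1,2],R[0,2]);a=np.array([np.cos(h),np.sin(h)]);b=np.array([-a[1],a[0]])
    L=W-T;s_=L[...,:2]@a;t=L[...,:2]@b
    print("tcp",T.round(4),"heading",np.degrees(h).round(2))
    m=(np.abs(t)<.045)&(L[...,2]>-.03)&(L[...,2]<.05)
    for lo,hi in((.03,.045),(.045,.06),(.06,.075),(.075,.09),(.09,.105),(.105,.125)):
        for side in(1,-1):
            q=m&(s_>lo)&(s_<hi)&(t*side>0)
            if q.sum()>10: print(lo,side,q.sum(),"t",(np.percentile(t[q],[2,98])*1000).round(1),"ztop",(np.percentile(L[...,2][q],95)*1000).round(1))
    print("smax",np.nanmax(s_[m]))
if __name__=="__main__":jaws()
E
python3 jaws.py
python3 - <<'E'
from h import *
from scipy.optimize import least_squares
import pickle
D=pickle.load(open("D.pkl","rb"))
B={"scene":dict(cru=(285,268,320,308),cup=(243,260,278,296),tall=(205,232,236,280)),"side":dict(cru=(238,152,263,183),cup=(268,165,295,190),tall=(300,157,328,198))}
for k,r,zr in(("cru",.015,(.028,.057)),("tall",.015,(.03,.09)),("cup",.021,(.048,.056))):
    Ws=[]
    for n,(p,d,c) in D.items():
        a,b,e,f=B[n][k];X=cloud(d,c)[b:f,a:e].reshape(-1,3);X=X[(X[:,2]>zr[0])&(X[:,2]<zr[1])];Ws.append(X)
        S=least_squares(lambda q:np.hypot(X[:,0]-q[0],X[:,1]-q[1])-r,X[:,:2].mean(0)-0.01*0,loss="soft_l1",f_scale=.002)
        # start from behind surface relative to camera
        cam=np.array(c["cam_to_world"])[:2,3];m=X[:,:2].mean(0);m=m+.012*(m-cam)/np.linalg.norm(m-cam)
        S=least_squares(lambda q:np.hypot(X[:,0]-q[0],X[:,1]-q[1])-r,m,loss="soft_l1",f_scale=.002)
        print(k,n,len(X),S.x.round(4),np.sqrt(np.mean(S.fun**2)).round(4))
E
```

```text
tcp [ 0.5363 -0.1992  0.0996] heading -10.67
0.03 1 810 t [22.4 26.4] ztop 13.3
0.03 -1 832 t [-28.8 -24.8] ztop 13.5
0.045 1 907 t [23.1 27.1] ztop 13.5
0.045 -1 940 t [-29.7 -25.6] ztop 13.6
0.06 1 1020 t [23.8 27.9] ztop 13.7
0.06 -1 1053 t [-30.6 -26.5] ztop 13.8
0.075 1 1102 t [24.6 28.3] ztop 13.8
0.075 -1 1152 t [-31.4 -27.5] ztop 13.9
0.09 1 1821 t [18.8 29. ] ztop 13.9
0.09 -1 1875 t [-32.2 -21.9] ztop 14.1
0.105 1 376 t [22.7 29.3] ztop 13.8
0.105 -1 397 t [-32.6 -25.8] ztop 13.9
smax 0.11066767842947667
cru scene 153 [0.5262 0.2577] 0.0012
cru side 128 [0.5079 0.245 ] 0.0498
tall scene 303 [0.5893 0.0773] 0.0013
tall side 240 [0.5898 0.0772] 0.0019
cup scene 106 [0.5614 0.1697] 0.0029
cup side 62 [0.5596 0.1667] 0.0034
```

The tongs are level and 4.7 mm above the TCP, as expected, so the jaw point is about 103 mm ahead of it. The crucible fit is (0.526,0.257), the tall pot (0.589,0.077) and the cup (0.561,0.168), all spaced 95 mm apart. The target TCP is near (0.4286,0.223) at heading 19°, hovering at z≈0.19.

```bash
python3 -m crank '[[[0,0,0.01],0],[[0,0,0.015],0],[[0,0.01,0.02],0.1],[[0,0.015,0.02],0.3],[[-0.005,0.02,0.015],0.35],[[-0.007,0.025,0.01],0.35],[[-0.007,0.025,0],0.35],[[-0.007,0.025,0],0.35],[[-0.007,0.025,0],0.35],[[-0.007,0.025,0],0.35]]'; python3 -m crank '[[[-0.008,0.028,0],0.35],[[-0.008,0.028,0],0.35],[[-0.008,0.028,0],0.35],[[-0.008,0.028,0],0.35],[[-0.008,0.028,0],0.35],[[-0.008,0.025,0],0.3],[[-0.008,0.02,0],0.2],[[-0.005,0.015,0],0.1],[[0,0,0],0],[[0,0,0],0]]'
```

```text
t: 8.25
tcp_pos: [0.494, -0.0266, 0.202]
tcp_rot: [[0.079, 0.018, 0.997], [-0.997, -0.006, 0.08], [0.008, -1.0, 0.017]]
wrist_force: [0.3, -0.3, -0.5]
grip_width: 0.0519
t: 9.25
tcp_pos: [0.4292, 0.1832, 0.2159]
tcp_rot: [[0.335, 0.031, 0.942], [-0.942, 0.006, 0.335], [0.004, -1.0, 0.031]]
wrist_force: [-0.2, 0.1, -1.4]
grip_width: 0.052
```

```bash
python3 -m crank '[[[0,0.01,-0.005],0],[[0,0.01,-0.01],0],[[0,0.01,-0.01],0],[[0,0.007,-0.005],0],[[0,0,0],0],[[0,0,0],0],[[0,0,0],0],[[0,0,0],0],[[0,0,0],0],[[0,0,0],0]]'
python3 - <<'E'
from h import *
s=arm.observe();print(np.array(s["tcp_pos"]).round(4))
p,d,c=snap("wrist","pics/w3.png");np.savez("w3.npz",p=p,W=cloud(d,c),T=s["tcp_pos"],R=s["tcp_rot"])
E
python3 jaws.py
```

```text
t: 10.25
tcp_pos: [0.43, 0.2211, 0.1836]
tcp_rot: [[0.331, 0.031, 0.943], [-0.944, 0.005, 0.331], [0.005, -1.0, 0.031]]
wrist_force: [0.0, -0.4, -0.5]
grip_width: 0.052
[0.43   0.2211 0.1836]
tcp [0.43   0.2212 0.1837] heading 19.36
0.03 1 817 t [22.6 26.6] ztop 14.1
0.03 -1 835 t [-28.8 -24.7] ztop 14.3
0.045 1 907 t [23.3 27.3] ztop 14.5
0.045 -1 947 t [-29.7 -25.6] ztop 14.6
0.06 1 1022 t [23.9 27.9] ztop 14.8
0.06 -1 1058 t [-30.6 -26.5] ztop 14.8
0.075 1 1123 t [24.7 28.4] ztop 15.2
0.075 -1 1166 t [-31.4 -27.4] ztop 15.3
0.09 1 1849 t [18.9 29.1] ztop 15.7
0.09 -1 1915 t [-32.2 -21.8] ztop 15.7
0.105 1 283 t [22.7 29.4] ztop 15.6
0.105 -1 299 t [-32.5 -25.7] ztop 15.6
smax 0.11024736485229104
```

View pics/w3.png

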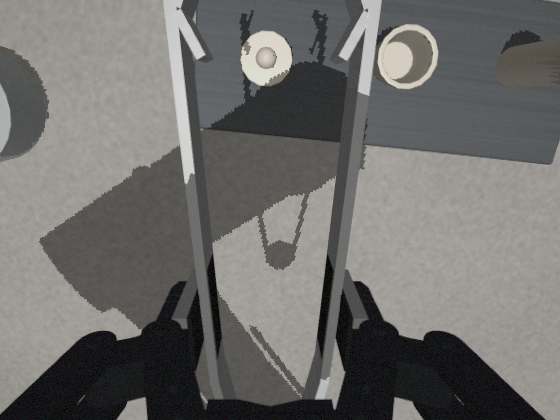

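The crucible's lid and knob show at (266,57) between the jaw V's, whose rear corners are at (207,58) and (336,60). The cup is at (407,55), well to the right of the right jaw.

Run:
```python
from h import *
z=np.load("w3.npz");W,T,R=z["W"],z["T"],z["R"]
h=np.arctan2(R[1,2],R[0,2]);a=np.array([np.cos(h),np.sin(h)]);b=np.array([-a[1],a[0]])
def st(P):L=P[...,:2]-T[:2];return L@a,L@b
def lid(u0,v0,u1,v1,lo,hi):
    X=W[v0:v1,u0:u1].reshape(-1,3);X=X[(X[:,2]>lo)&(X[:,2]<hi)]
    (c,r)=cv2.minEnclosingCircle(X[:,:2].astype(np.float32)*1000);c=np.array(c)/1000;print(len(X),"c",c.round(4),"r",r,"s,t",np.array(st(c)).round(4),"z",np.median(X[:,2]).round(4))
lid(235,20,300,95,.057,.07); lid(250,40,285,75,.0715,.085); lid(365,15,450,95,.047,.06)
S,Tt=st(W);m=(W[...,2]-T[2]>-.005)&(W[...,2]-T[2]<.03)
for sgn in(1,-1):
    q=m&(np.sign(Tt)==sgn)&(S>.08)&(np.abs(Tt)<.05)
    for lo in np.arange(.084,.112,.002):
        k=q&(S>=lo)&(S<lo+.002)
        if k.sum()>3: print(sgn,lo.round(3),"inner t",(np.abs(Tt[k]).min()*1000).round(1),end="; ")
    print()
```

```text
1949 c [0.5263 0.2559] r 17.141799926757812 s,t [0.1024 0.0009] z 0.0637
319 c [0.5261 0.2559] r 6.314770221710205 s,t [0.1022 0.0009] z 0.0741
1302 c [0.5604 0.1666] r 20.985713958740234 s,t [ 0.105  -0.0946] z 0.0514
1 0.084 inner t 24.7; 1 0.086 inner t 24.8; 1 0.088 inner t 24.8; 1 0.09 inner t 18.5; 1 0.092 inner t 18.5; 1 0.094 inner t 19.4; 1 0.096 inner t 20.2; 1 0.098 inner t 21.4; 1 0.1 inner t 22.5; 1 0.102 inner t 23.5; 1 0.104 inner t 23.9; 1 0.106 inner t 23.2; 1 0.108 inner t 22.5; 
-1 0.084 inner t 27.6; -1 0.086 inner t 27.7; -1 0.088 inner t 27.7; -1 0.09 inner t 21.3; -1 0.092 inner t 21.4; -1 0.094 inner t 22.4; -1 0.096 inner t 23.3; -1 0.098 inner t 24.5; -1 0.1 inner t 25.6; -1 0.102 inner t 26.6; -1 0.104 inner t 26.6; -1 0.106 inner t 25.8; -1 0.108 inner t 25.4;
```

Jaw apex is at s=0.104, t=-0.0014 and the crucible at s=0.102, t=0.001, so a 2 mm shift is needed. Jaw gap there is about 50 mm against the 34 mm lid. Descending in two stages.

```bash
python3 -m crank '[[[-0.001,0.001,-0.01],0],[[-0.001,0.001,-0.015],0],[[0,0,-0.015],0],[[0,0,-0.015],0],[[0,0,-0.008],0],[[0,0,0],0],[[0,0,0],0],[[0,0,0],0],[[0,0,0],0],[[0,0,0],0]]'
python3 - <<'E'
from h import *
s=arm.observe();T=np.array(s["tcp_pos"]);R=np.array(s["tcp_rot"])
p,d,c=snap("wrist","pics/w4.png");W=cloud(d,c)
h=np.arctan2(R[1,2],R[0,2]);a=np.array([np.cos(h),np.sin(h)]);b=np.array([-a[1],a[0]])
L=W[...,:2]-T[:2];S=L@a;t=L@b
for lo,hi in((.057,.07),(.0715,.08)):
    m=(W[...,2]>lo)&(W[...,2]<hi)&(np.abs(t)<.02)&(S>.07)
    print(m.sum(),"s",S[m].min(),S[m].max(),"t",t[m].min(),t[m].max())
E
```

```text
t: 11.35
tcp_pos: [0.4268, 0.223, 0.1142]
tcp_rot: [[0.331, 0.03, 0.943], [-0.944, 0.005, 0.331], [0.005, -1.0, 0.03]]
wrist_force: [0.2, 0.6, -0.2]
grip_width: 0.0519
3827 s 0.08797748960268237 0.12086002872580069 t -0.01896294606565899 0.015109405493855185
631 s 0.0988260863996689 0.11055216575541678 t -0.007896037008048902 0.004304173280047414
```

Crucible now at s=0.1045, t=-0.0018 against the jaws at 0.104, -0.0014: aligned.

```bash
python3 -m crank '[[[0,0,-0.01],0],[[0,0,-0.011],0],[[0,0,-0.011],0],[[0,0,-0.011],0],[[0,0,-0.011],0],[[0,0,-0.011],0],[[0,0,-0.006],0],[[0,0,0],0],[[0,0,0],0],[[0,0,0],0]]'
```

```text
t: 12.4
tcp_pos: [0.4262, 0.2222, 0.0357]
tcp_rot: [[0.331, 0.028, 0.943], [-0.944, 0.004, 0.331], [0.006, -1.0, 0.028]]
wrist_force: [0.5, -0.7, -0.7]
grip_width: 0.0521
```

```bash
python3 -m crank '[[[0,0,0],0],[[0,0,0],0],[[0,0,0],0],[[0,0,0],0],[[0,0,0],0],[[0,0,0],0],[[0,0,0],0],[[0,0,0],0],[[0,0,0],0],[[0,0,0],0]]' 150; python3 -m crank '[[[0,0,0],0],[[0,0,0],0],[[0,0,0],0],[[0,0,0],0],[[0,0,0],0],[[0,0,0],0],[[0,0,0],0],[[0,0,0],0],[[0,0,0],0],[[0,0,0],0]]' 200
python3 - <<'E'
from h import *
snap("wrist","pics/w5.png")
E
```

```text
t: 13.4
tcp_pos: [0.4267, 0.2228, 0.0372]
tcp_rot: [[0.331, 0.03, 0.943], [-0.944, 0.006, 0.331], [0.005, -1.0, 0.03]]
wrist_force: [-0.2, 0.9, -1.4]
grip_width: 0.0414
t: 14.4
tcp_pos: [0.4267, 0.2228, 0.0372]
tcp_rot: [[0.331, 0.03, 0.943], [-0.944, 0.006, 0.331], [0.005, -1.0, 0.03]]
wrist_force: [0.4, 1.1, -1.4]
grip_width: 0.0417
```

View pics/w5.png

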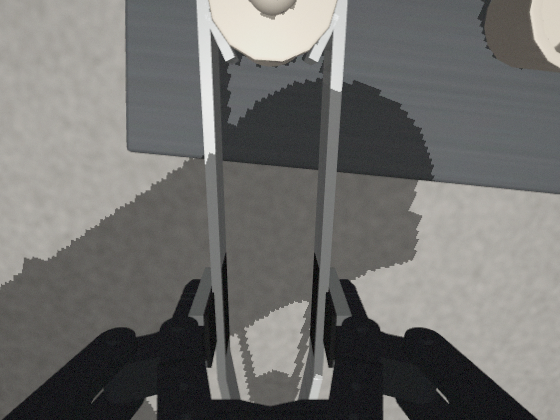

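The jaws hug the crucible's cylinder under the lid at (273,30), and the width stopped at 41.5 mm between two commands, so it is gripped. Lifting by about 125 mm.

```bash
python3 -m crank '[[[0,0,0.003],0],[[0,0,0.006],0],[[0,0,0.009],0],[[0,0,0.01],0],[[0,0,0.01],0],[[0,0,0.01],0],[[0,0,0.01],0],[[0,0,0.01],0],[[0,0,0.005],0],[[0,0,0],0]]'; python3 -m crank '[[[0,0,0.006],0],[[0,0,0.009],0],[[0,0,0.01],0],[[0,0,0.009],0],[[0,0,0.006],0],[[0,0,0.003],0],[[0,0,0],0],[[0,0,0],0],[[0,0,0],0],[[0,0,0],0]]'
python3 - <<'E'
from h import *
s=arm.observe();T=np.array(s["tcp_pos"]);R=np.array(s["tcp_rot"]);print(T)
p,d,c=snap("wrist");W=cloud(d,c)
for n,(a,b,e,f) in(("side",(180,90,400,240)),):
    p,d,c=snap(n);cv2.imwrite("pics/s6.png",cv2.resize(p[b:f,a:e,::-1],None,fx=3,fy=3))
p,d,c=snap("scene");cv2.imwrite("pics/c6.png",cv2.resize(p[200:340,180:350,::-1],None,fx=4,fy=4))
W=cloud(d,c);j=T[:2]+.104*R[:2,2]/np.linalg.norm(R[:2,2])
m=(np.hypot(*(W[...,:2]-j).transpose(2,0,1))<.021)&(W[...,2]>.09)&(W[...,2]<.25)
X=W[m];print(j,m.sum(),"ztop",X[:,2].max(),"zmin",X[:,2].min())
E
```

```text
t: 15.45
tcp_pos: [0.4273, 0.2232, 0.119]
tcp_rot: [[0.331, 0.033, 0.943], [-0.944, 0.008, 0.331], [0.003, -0.999, 0.033]]
wrist_force: [0.8, -0.1, -0.0]
grip_width: 0.0416
t: 16.45
tcp_pos: [0.4267, 0.2228, 0.1644]
tcp_rot: [[0.331, 0.031, 0.943], [-0.944, 0.006, 0.331], [0.004, -1.0, 0.031]]
wrist_force: [-0.5, -0.3, -1.3]
grip_width: 0.0416
[0.42668902 0.22283354 0.1643503 ]
[0.52481914 0.25727886] 463 ztop 0.205067525337444 zmin 0.14799486398716888
```

View pics/c6.png

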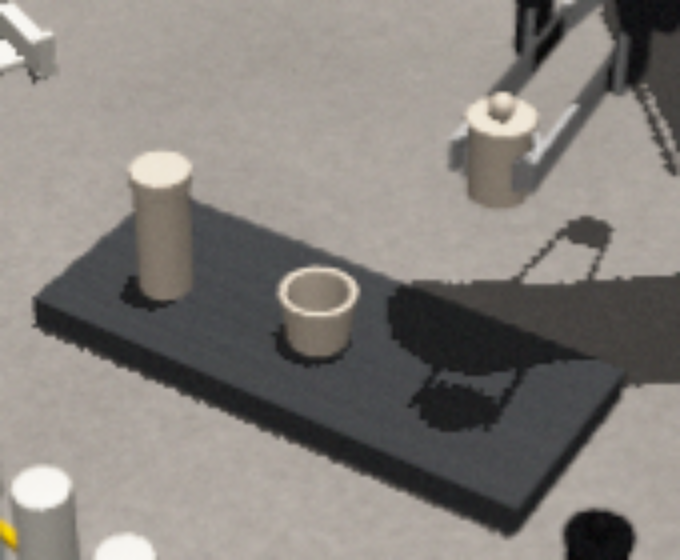

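The crucible hangs upright in the jaws at crop (500,150), with its foot at z≈0.148 (128 mm above the block). The tall pot (162,225) and cup (317,310) stand untouched.

```bash
python3 -c "
from rig import arm
s=arm.observe();print(s['t'],s['tcp_pos'],s['joint_velocities'],s['grip_width']);print(arm.job_done())"
```

```text
16.6 [0.42675922 0.22285888 0.16449694] [ 0.09802957 -0.06058825  0.21713575  0.04361526 -0.02721487  0.10745081] 0.04137180979431863
the job is handed in; nothing more can be done
None
```

I picked up the steel tongs at about 52 mm width and lowered their open jaws over the white knobbed crucible. I closed them under its lid, lifted it straight up and handed the job in at 16.6 s; no verdict is reported.

- **Hold:** the grip width stayed at about 41.5 mm through the lift. That is a little under the 43 mm expected, but it stopped there while the command went further, so the jaws are on the crucible.
- **Height:** the crucible's foot measured about z 0.148, which is 128 mm above the block. It hangs upright and the arm was at rest.
- **Other pots:** the tall pot and the cup look untouched in the last picture; I did not re-measure their positions.
- **Disagreement:** one fit of the crucible from the side camera was off by about 2 cm with a large error. I discarded it and used the wrist and scene cameras, which agreed to about 2 mm.

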